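# Fit the kneading paddle on the mixer's drive and hold it down

### The job

Pick up the kneading paddle by its grip bar, lower it upright into the mixer's bowl over the finned drive shaft, turned so that the slots in its hub mesh with the fins, then push it fully home against the spring collar. Finish while holding: keep gripping the paddle and pressing it down so that the collar stays fully compressed, do not let go. Leave the other attachments and kitchen things where they are.

Things in the scene. Friction and masses are not known exactly. Their poses are not given: they have to be found in the camera images.
- paddle: kneading paddle, loose, 0.18 to 0.35 kg, standing upright, 118 mm tall: round white plastic hub (42.6 mm diameter, up to 75 mm), two straight white arms at its bottom (22 mm high, 9 mm wide, 69 mm long from the axis, ends 30 mm high), flat grip bar on top. Origin: centre of the underside; z up; x along the arms. Only it has low straight arms: the disc and the whisks have the same hub and bar
- paddle_grip (a point): centre of the paddle's grip bar, on the hub's axis, 96.5 mm above its underside. The bar is 42 mm long (x, in line with the arms), 20 mm thick (y) and runs from 75 to 118 mm up; grip it across the 20 mm. Axes as the paddle's
- paddle_bore (a point): mouth of the cross-shaped bore in the paddle's underside, at the paddle's origin, axes as the paddle's. 56 mm deep; four slots, each 10.4 mm wide and reaching 18 mm from the axis, along +x, +y, -x and -y: it meshes in any of four positions a quarter turn apart, with about 0.1 rad of turning play and 1.7 mm of sideways play
- mixer: mixer standing fixed on the table: white motor base 240 mm (x) by 280 mm (y), top 85 mm above the table; on it an open steel bowl, rim 155 mm above the table, rim diameter 210 mm, floor 89 mm above the table and about 170 mm across. Origin: centre of the underside, z up; bowl and drive shaft stand on its z axis
- drive_top (a point): centre of the top of the fins of the steel drive shaft in mid-bowl, 134 mm above the table. Four upright fins along the point's +x, +y, -x, -y, 7 mm thick, reaching 16 mm from the axis (top 10 mm tapers to 2 mm thick), down to the bowl's floor; an 8 mm thick pilot pin stands 8 mm above them. The shaft starts turned anyhow (the point turns with it) and turns only if forced, 0.08 N m; z up
- collar (a joint): push of the black spring collar (52 mm diameter) round the shaft's foot, m: 0 = up, its top 35 mm below the fins' top; 0.007 = fully compressed, at its stop. The hub's underside pushes it down; it takes 5.6 N to start and 11.2 N at the stop, the paddle's weight included, so the robot must press. Home, the paddle's underside is 42 mm below the fins' top
- disc: bystander: slicing disc, same white hub 118 mm tall with a flat steel disc of 120 mm diameter 50 mm up; origin at its underside's centre
- whisks: bystander: twin whisk, same white hub 118 mm tall with a 100 mm cross arm 68 mm up and two wire whisks hanging from it; origin at its underside's centre
- cup: bystander: small steel cup, 60 mm diameter, 60 mm high; origin at its underside's centre
- spatula: bystander: spatula lying on the table, 240 mm long
- jar: bystander: amber glass jar, 80 mm diameter, 130 mm high; origin at its underside's centre
- bowl: bystander: white bowl, 100 mm diameter, 45 mm high; origin at its underside's centre
- scraper: bystander: flat steel scraper, 70 by 110 mm, lying on the table
There are look-alikes about, which are no part of the job. Leave any green or yellow look-alike of the paddle alone.

How it is judged:
On the way, in this order (a step that is already met when the one before it is completed fails the run):
1. the paddle is lifted upright, clear of the table (height (world z) of paddle above 0.08 m and angle between paddle's own z axis and vertical below 0.25 rad and contact force between the fingers and paddle above 1 N), for 0.2 s.
2. its hub is over the drive shaft with the fins meshed in the slots (horizontal distance between paddle and drive_top below 0.006 m and z of paddle in the frame of drive_top below -0.012 m), for 0.1 s.
At the end, for the whole second after the job is handed in: Paddle upright (within 0.1 rad) on the shaft (within 5 mm), slots meshed, its underside at least 39 mm below the fins' top, the collar pressed down by more than 5 of its 7 mm, at rest, and still held by the fingers (more than 1 N), through the last second (horizontal distance between paddle and drive_top below 0.005 m and z of paddle in the frame of drive_top below -0.039 m and angle between paddle's own z axis and vertical below 0.1 rad and (angle between the x axis of paddle and the x axis of drive_top, either way round below 0.2 rad or angle between the x axis of paddle and the y axis of drive_top, either way round below 0.2 rad) and value of joint collar above 0.005 m and contact force between the fingers and paddle above 1 N and linear speed of paddle below 0.02 m/s); the arm keeps its last pose, push and grip.
It fails at once if another thing is moved by more than 30 mm (distance of any of disc, whisks, cup, spatula, jar, bowl, scraper from where it was at the start of the episode above 0.03 m).
It also fails if it takes over 42 s, if anything falls off the work surface, if the arm or the gripper's body presses on something with over 40 N, if the wrist force passes 120 N, or if a joint passes its speed limit or range.

### The arm

A 6-joint arm with a two-finger parallel gripper is mounted at the origin on the work surface. World frame = base frame: x ahead of the robot, y to its left, z up, the work surface at z = 0. Lengths are in m, angles in rad, forces in N, time in s.
With the tool pointing down it reaches from about 0.25 to 0.725 m from the base axis. Payload 4 kg.
Tool frame: the origin (TCP) lies at the very end of the fingers, on their centre line; the grasp point (between the pads) lies 19 mm behind it; z points along the fingers, y is the line along which they close (so a half turn about z gives the same grasp; the last joint's range is limited). The gripper opens to 85 mm and grips with 20 to 120 N. Pads are 22 mm wide; open, the fingers measure 114 mm over their backs; the gripper's body (76 mm by 85 mm) begins 54 mm behind the grasp point. The pads swing forward as they close: fully open they stand 13 mm farther back than shut.
Start: joints at [-1.286, 0.241, 0.005, 1.335, 0, 1.571], TCP at [0.14, -0.48, 0.206] pointing down, gripper open.
Joint ranges: [-2.72, 2.72], [-1.05, 1.87], [-1.09, 1.28], [-1.99, 2.15], [-1.42, 1.44], [-3.14, 3.14]. Speed limits (rad/s): [2.79, 2.79, 3.14, 3.14, 3.14, 3.14].

### API

Orientations are given as a unit quaternion [x, y, z, w].
In Python, from workcell import bot, vision, workorder, boxes_of gives the robot as it stands.
- The arm moves only by the tool send_rows, never from a script. Its argument "motion" is text: rows parted by semicolons, each of 5 numbers parted by spaces: the closure, from -1 (fully open) to 1 (shut), so that 0 is half open, then the shift along the tool's x, y, z in cm, then the turn about the tool's z in rad. In form: claw x y z twist; .... A call has 1 to 5 rows; each row is the pose to reach, as a shift and turn from the pose commanded when the call began, along the tool's axes at that moment; what a row does not reach only later rows make up. A row lasts 1/10 s, in which the tool goes at most 50 mm and 8.59 degrees, less where a joint would pass 70% of its speed; a pose out of reach is approached as far as the arm can. A call with a gripper value outside its range is refused whole. The fingers move at their own pace and stop on an object; the grip force is fixed at half the most. Time passes only in rows, so rows that repeat a pose let the fingers close. It gives the time, the measured TCP pose, the force, the opening and the grip force at its end, in the units of the state.
- bot.get_obs(): the state, without advancing time (a new reading comes with each control period).
- vision.camera(name): name is "scene" or "top" or "wrist"; returns the picture (480x640x3 uint8, red, green, blue); there is no depth.
- vision.camera_model(name): a dict with "fov_y" (degrees; the focal length in pixels is half the picture's height over the tangent of half this angle, whatever the lens; pixels are square), "cx", "cy" (the principal point, pixels), "world_from_camera" (4x4, takes a point from camera to world coordinates); the wrist camera has in their place "hand_eye" (4x4, takes a point from camera to tool coordinates, whose origin is the TCP and whose axes are the flange's). Camera axes: x right, y down, z forward; pixel columns grow to the right and rows downward; lengths in m; the calibration is good to about 2 mm. A picture is of the moment at which its call begins: read the wrist's pose just before it. camera_model takes no time and is no camera call.
- workorder.job_done(): hands the job in; it is judged then, once.
Trained networks look in the newest picture that a camera, given by its name, has taken for a name from the list of things; names that differ only in an ending like _2 or _b are one class to them, and where a whole thing is asked for, a point or a joint stands for the part that bears it (a point fixed in the world has none). Each returns a list of dicts, best first, with "conf" (0 to 1); they miss things now and then, are a little off and sometimes report something else, mostly with a low value. They report only what shows in the picture. A call takes as long as a camera call. They do not tell look-alikes from the thing itself.
- boxes_of(camera, target): "rect" ([centre column, centre row, width, height] in pixels, round what is visible of it).
The state is a dict: "clock": time; "joint_pos": joint angles; "joint_vel": joint speeds; "tau": joint torques, N m; "eef_pos": TCP position; "tool_rot": TCP orientation; "ft_force": force on the tool from outside, world axes, zero at the start; "ft_torque": the same for the moment, N m; "grip_width": finger opening in m; "grasp_force": force on a finger pad.
Only numpy, scipy, OpenCV 4.12 (cv2) and the standard library are available. Lean on these libraries where they do the work, as an engineer would, in place of code of your own. Each camera call takes 0.05 s, during which the arm holds its last target. There are 200 camera calls.

## Working session

There is one attempt and no reset: what is moved stays moved. The work goes in short steps, Python scripts to look and compute and a tool call to move; the robot and the scene stay as the last step left them, time stands still between calls to the robot, and variables do not carry over. Pictures are saved under pics/ and viewed, at most 10 in all, crops included, and the job is handed in when it is done.

Besides the shell and the picture viewer there is one more tool, called after ">>>" as name(argument=value, ...) on one line, values as JSON. send_rows: Moves the arm, as the interface text tells. Its arguments: {"type":"object","properties":{"motion":{"type":"string"}},"required":["motion"]}

```bash
ls; mkdir -p pics
python3 - <<'E'
from workcell import bot, vision, workorder, boxes_of
import cv2,numpy as np
for c in("top","scene"):
    im=vision.camera(c); cv2.imwrite(f"pics/{c}0.png",im[...,::-1])
    m=vision.camera_model(c); print(c,m["fov_y"],m["cx"],m["cy"],np.round(m["world_from_camera"],4).tolist(),m.keys())
    for t in ("paddle","mixer","drive_top","disc","whisks"):
        print(t,[(np.round(d["rect"]).tolist(),round(d["conf"],2)) for d in boxes_of(c,t)])
print(vision.camera_model("wrist"))
print(bot.get_obs())
E
```

```text
pics
top 55.27945073801557 317.6507216541949 241.30629185097925 [[-0.0282, -0.9829, 0.1821, 0.359], [-0.9995, 0.0247, -0.0215, 0.131], [0.0166, -0.1826, -0.983, 0.9598], [0.0, 0.0, 0.0, 1.0]] dict_keys(['fov_y', 'cx', 'cy', 'world_from_camera'])
paddle [([183.0, 404.0, 57.0, 48.0], 0.96), ([293.0, 292.0, 36.0, 58.0], 0.93), ([265.0, 364.0, 67.0, 28.0], 0.71)]
mixer [([491.0, 249.0, 152.0, 137.0], 0.76), ([134.0, 312.0, 27.0, 117.0], 0.61)]
drive_top [([503.0, 244.0, 20.0, 23.0], 0.7)]
disc [([191.0, 287.0, 64.0, 58.0], 0.68), ([491.0, 250.0, 156.0, 136.0], 0.19)]
whisks [([249.0, 199.0, 36.0, 36.0], 0.86)]
scene 45.64471881295415 321.4327982622984 237.25615359551486 [[0.4, 0.5535, -0.7305, 1.3276], [0.9164, -0.2529, 0.3102, -0.2541], [-0.0131, -0.7935, -0.6084, 0.803], [0.0, 0.0, 0.0, 1.0]] dict_keys(['fov_y', 'cx', 'cy', 'world_from_camera'])
paddle [([334.0, 193.0, 55.0, 48.0], 0.9), ([340.0, 236.0, 52.0, 63.0], 0.84), ([292.0, 275.0, 30.0, 69.0], 0.73), ([381.0, 169.0, 57.0, 48.0], 0.67)]
mixer [([165.0, 315.0, 174.0, 159.0], 0.73)]
drive_top [([152.0, 290.0, 25.0, 20.0], 0.79)]
d
[... 593 characters left out ...]
'clock': 0.6, 'joint_pos': array([-1.28599887e+00,  2.40536811e-01,  4.98246821e-03,  1.33518154e+00,
       -2.51006850e-05,  1.57079081e+00]), 'joint_vel': array([ 0.00049933, -0.00147056,  0.00086441,  0.00125533, -0.00118745,
        0.00200333]), 'tau': array([ 1.32895413e-03, -3.71970677e+01,  2.52572948e+01,  1.37273997e-03,
        7.69315125e-05, -1.01435766e-07]), 'eef_pos': array([ 0.14047375, -0.47986212,  0.20563135]), 'tool_rot': array([ 9.89878030e-01,  1.41920700e-01, -8.13424322e-06,  3.16979880e-05]), 'ft_force': array([ 0.77454712, -0.47175817,  0.47304044]), 'ft_torque': array([-0.00085798,  0.00570568,  0.03792838]), 'grasp_force': 0.0, 'grip_width': 0.08524879410160034}
```

View pics/top0.png

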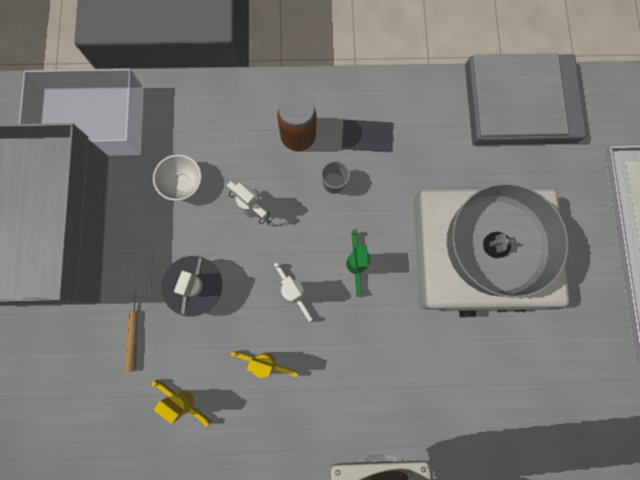

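View pics/scene0.png

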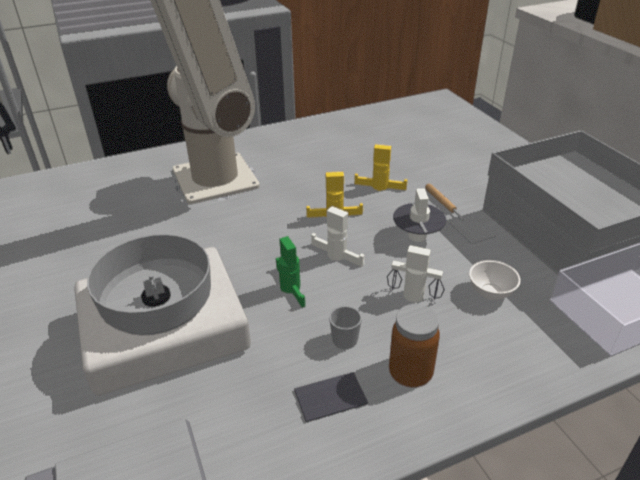

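The top picture shows the white paddle at about (293,292), with its arm ends at (279,266) and (310,319). The drive shaft is at about (500,244). The yellow and green look-alikes are elsewhere. The scene picture agrees, with the paddle at (338,236) and the shaft at (153,290).

```bash
cat > h.py <<'E'
from workcell import bot, vision, workorder, boxes_of
import cv2, numpy as np
from scipy.spatial.transform import Rotation as R
def pose(o=None):
    o=o or bot.get_obs(); T=np.eye(4); T[:3,:3]=R.from_quat(o["tool_rot"]).as_matrix(); T[:3,3]=o["eef_pos"]; return T
def cam(c,T=None):
    m=vision.camera_model(c); f=240/np.tan(np.radians(m["fov_y"])/2)
    W=np.array(m["world_from_camera"]) if c!="wrist" else (pose() if T is None else T)@m["hand_eye"]
    return f,m["cx"],m["cy"],W
def at_z(c,u,v,z,T=None):
    f,cx,cy,W=cam(c,T); d=W[:3,:3]@[(u-cx)/f,(v-cy)/f,1]; o=W[:3,3]; return o+d*(z-o[2])/d[2]
def proj(c,p,T=None):
    f,cx,cy,W=cam(c,T); q=np.linalg.inv(W)@np.append(p,1); return f*q[0]/q[2]+cx, f*q[1]/q[2]+cy
def tool(p): # world point in tool axes, cm
    return (np.linalg.inv(pose())@np.append(p,1))[:3]*100
def snap(n):
    T=pose(); im=vision.camera("wrist"); cv2.imwrite(f"pics/{n}.png",im[...,::-1]); return T,im
E
python3 - <<'E'
from h import *
a=at_z("top",279,266,.03);b=at_z("top",310,319,.03);print(a,b,(a+b)/2,np.arctan2(*(b-a)[1::-1]))
for c,u,v in(("top",503,244),("scene",152,288)): print(at_z(c,u,v,.134), at_z(c,u,v,.14))
print(at_z("scene",313,238,.02),at_z("scene",361,262,.02))
for c,u,v in(("top",188,285),("top",249,199),("top",358,259)):print(at_z(c,u,v,.07))
print(pose())
E
```

```text
[0.48195788 0.19093988 0.03      ] [0.37358431 0.1303981  0.03      ] [0.42777109 0.16066899 0.03      ] -2.63214050419684
[ 0.49831317 -0.22859878  0.134     ] [ 0.49730084 -0.22598654  0.14      ]
[ 0.53473985 -0.23877417  0.134     ] [ 0.54185061 -0.23891161  0.14      ]
[0.38206259 0.1267784  0.02      ] [0.50201578 0.18724278 0.02      ]
[0.44427714 0.36432988 0.07      ]
[0.61346739 0.24666063 0.07      ]
[0.48647877 0.03328154 0.07      ]
[[ 9.59717030e-01  2.80968366e-01 -7.10661605e-06  1.40473754e-01]
 [ 2.80968365e-01 -9.59717028e-01 -6.50631187e-05 -4.79862123e-01]
 [-2.51010186e-05  6.04454488e-05 -9.99999998e-01  2.05631354e-01]
 [ 0.00000000e+00  0.00000000e+00  0.00000000e+00  1.00000000e+00]]
```

>>> send_rows(motion="-1 4 -1 -3 0; -1 9 -3 -5 0; -1 13.5 -4.5 -6.5 0; -1 18 -6 -6.5 0; -1 22 -7 -6.5 0")

```text
clock: 1.1
eef_pos: [0.3336, -0.3498, 0.2719]
tool_rot: [0.99, 0.142, 0.001, 0.001]
ft_force: [0.2, -0.9, 0.3]
grip_width: 0.0857
grasp_force: 0.0
```

>>> send_rows(motion="-1 4.5 -1.5 0 0; -1 9 -3 0 0; -1 13.5 -4.5 0 0; -1 18 -6 0 0; -1 20 -6 0 0")

```text
clock: 1.6
eef_pos: [0.5098, -0.2339, 0.2703]
tool_rot: [0.99, 0.144, 0.0, -0.0]
ft_force: [-0.6, -1.2, -0.1]
grip_width: 0.0854
grasp_force: 0.0
```

>>> send_rows(motion="-1 0 0 0 0; -1 0 0 0 0")

```text
clock: 1.8
eef_pos: [0.5069, -0.2368, 0.2702]
tool_rot: [0.99, 0.142, -0.001, -0.0]
ft_force: [-0.8, -0.4, 0.5]
grip_width: 0.0856
grasp_force: 0.0
```

Run:
```python
from h import *
o=bot.get_obs();print(o["clock"],o["eef_pos"],o["joint_vel"].round(3),o["joint_pos"].round(2))
T,im=snap("w1")
for d in boxes_of("wrist","drive_top"):
    u,v=d["rect"][:2];print(d,at_z("wrist",u,v,.134,T))
print(T)
```

```text
1.8 [ 0.50687997 -0.23684939  0.27017099] [-0.027 -0.02  -0.016  0.002  0.     0.001] [-0.44  0.35  0.32  1.54 -0.    2.42]
{'rect': [317.4, 217.7, 40.9, 50.5], 'conf': 0.96} [ 0.5078903  -0.23536079  0.134     ]
[[ 9.59471011e-01  2.81804626e-01 -1.23787941e-03  5.06879967e-01]
 [ 2.81804997e-01 -9.59471691e-01  1.33134538e-04 -2.36849392e-01]
 [-1.15019233e-03 -4.76579334e-04 -9.99999225e-01  2.70170993e-01]
 [ 0.00000000e+00  0.00000000e+00  0.00000000e+00  1.00000000e+00]]
```

View pics/w1.png

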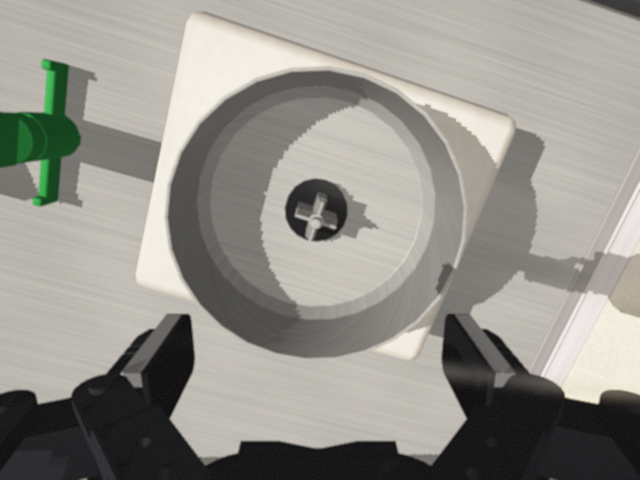

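The bowl and finned shaft are in clear view, with the fin cross at about (316,216) and the collar behind it. I'll enlarge that area to read the fin angle.

```bash
python3 -c "
import cv2
im=cv2.imread('pics/w1.png')[180:250,280:355];cv2.imwrite('pics/w1c.png',cv2.resize(im,None,fx=8,fy=8,interpolation=cv2.INTER_CUBIC))"
```

```text
(no output)
```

View pics/w1c.png

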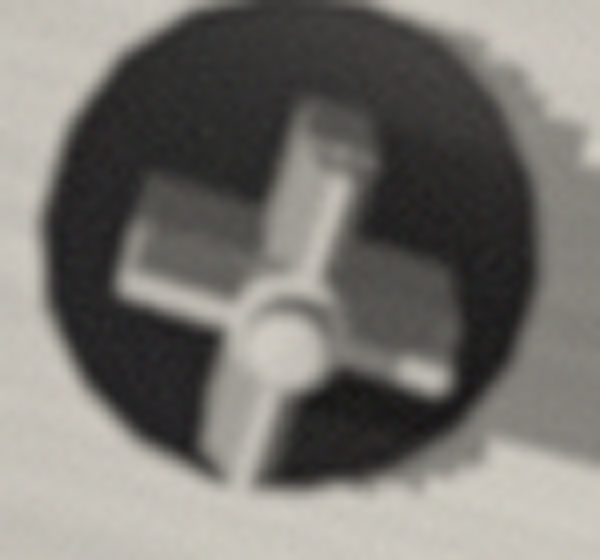

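The fin-top ridges in the full picture run from (295,215.6) to (335.6,227.3) and from (323,201.5) to (310,240.6). The pin tip is at (315.6,221.9).

Run:
```python
from h import *
T=pose()  # barely moved since
l,r,t,b=[at_z("wrist",u,v,.134,T) for u,v in((295,215.6),(335.6,227.3),(323,201.5),(310,240.6))]
print((l+r)/2,(t+b)/2,at_z("wrist",315.6,221.9,.142,T))
for p,q in((l,r),(t,b)): d=p-q; print(np.linalg.norm(d),np.arctan2(d[1],d[0]))
print(T[:3,3],tool([.435,.16,.27]))
```

```text
[ 0.50395431 -0.23557567  0.134     ] [ 0.50428613 -0.23627473  0.134     ] [ 0.50554683 -0.23532266  0.142     ]
0.03134511395286463 1.567010955737291
0.03125443357085928 -0.029889589642007063
[ 0.50612084 -0.23763743  0.2706726 ] [  4.29992651 -40.16525199   0.06863338]
```

>>> send_rows(motion="-1 0.5 -4.5 0 -0.1; -1 1 -9.5 0 -0.2; -1 1.5 -14.5 0 -0.2; -1 2 -19 0 -0.2; -1 2 -23 0 -0.2")

```text
clock: 2.4
eef_pos: [0.4604, -0.01, 0.2711]
tool_rot: [0.971, 0.239, 0.001, 0.0]
ft_force: [0.9, 0.9, 0.3]
grip_width: 0.0853
grasp_force: 0.0
```

Run:
```python
from h import *
print(tool([.435,.16,.27]), bot.get_obs()["joint_pos"].round(2))
```

```text
[  5.64429165 -16.23354482   0.10971735] [-0.02  0.14  0.05  1.48  0.    2.64]
```

>>> send_rows(motion="-1 2 -5 0 0; -1 4 -9.5 0 0; -1 5 -14 0 0; -1 5.6 -16.2 0 0; -1 5.6 -16.2 0 0")

```text
clock: 2.9
eef_pos: [0.4347, 0.16, 0.271]
tool_rot: [0.97, 0.242, 0.0, -0.0]
ft_force: [-0.6, -0.9, -0.1]
grip_width: 0.0854
grasp_force: 0.0
```

Run:
```python
from h import *
o=bot.get_obs();print(o["clock"],o["eef_pos"],o["joint_pos"].round(2))
T,im=snap("w2")
for d in boxes_of("wrist","paddle"):
    print(d)
```

```text
2.9 [0.4346746  0.16004162 0.27101412] [0.35 0.15 0.06 1.48 0.   3.01]
{'rect': [316.4, 192.6, 45.1, 142.1], 'conf': 0.97}
{'rect': [42.9, 271.0, 80.7, 119.2], 'conf': 0.92}
{'rect': [467.5, 206.1, 98.2, 124.1], 'conf': 0.91}
{'rect': [199.9, 289.6, 100.9, 109.7], 'conf': 0.83}
```

View pics/w2.png

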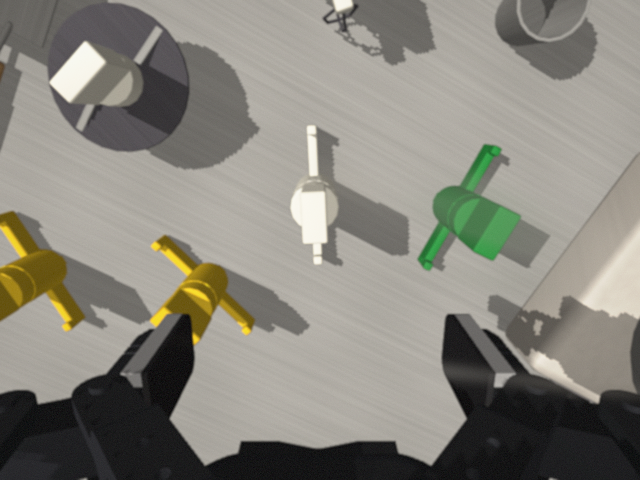

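The white paddle is below the tool. Its bar top spans about (302..326, 192..243), and its arm ends are at (311,127) and (318,262). The nearest look-alikes are a yellow one at (190,300) and the green one at (480,220).

Run:
```python
from h import *
T=pose()
f=lambda u,v,z:at_z("wrist",u,v,z,T)
c=[f(*p,.118) for p in((302,192),(325,192),(326,243),(304,243))]
print(np.round(c,4),np.mean(c,0)); d=(c[0]+c[1]-c[2]-c[3])/2; print(np.linalg.norm(d),np.arctan2(d[1],d[0]))
a,b=f(311,127,.03),f(318,262,.03); d=a-b; print((a+b)/2,np.linalg.norm(d),np.arctan2(d[1],d[0]))
m=np.mean(c,0); print("tool ang",np.arctan2(T[1,0],T[0,0]),tool(m),tool((a+b)/2))
for p in ((170,325),(192,310),(434,210),(480,255)): print(tool(f(*p,.1)))
```

```text
[[0.4454 0.1775 0.118 ]
 [0.4536 0.1619 0.118 ]
 [0.4181 0.1421 0.118 ]
 [0.41   0.1575 0.118 ]] [0.43181514 0.15975987 0.118     ]
0.04065322306895035 0.5111825520657548
[0.43187353 0.16005475 0.03      ] 0.1332538609903654 0.5340253168716654
tool ang 0.4843682502748927 [-0.2310199  -0.35639402 15.29051245] [-0.2144239  -0.38631981 24.09049725]
[-10.3674916 -13.1767093  17.0783199]
[ -8.91428081 -11.10603558  17.08024114]
[ 0.02220919  9.41948663 17.09785497]
[-3.84332904 13.60139186 17.09995618]
```

>>> send_rows(motion="-1 -0.2 -0.4 4.5 -0.035; -1 -0.2 -0.4 9 -0.035; -1 -0.2 -0.4 12 -0.035; -1 -0.2 -0.4 15 -0.035; -1 -0.2 -0.4 17 -0.035")

```text
clock: 3.5
eef_pos: [0.4312, 0.1585, 0.0987]
tool_rot: [0.967, 0.255, -0.001, 0.0]
ft_force: [-0.4, -0.2, -0.4]
grip_width: 0.0858
grasp_force: 0.0
```

>>> send_rows(motion="-1 0 0 1.5 0; -1 0 0 2.2 0; -1 0 0 2.2 0")

```text
clock: 3.8
eef_pos: [0.4317, 0.1596, 0.078]
tool_rot: [0.967, 0.256, -0.001, 0.0]
ft_force: [0.0, 0.8, -0.7]
grip_width: 0.0849
grasp_force: 0.0
```

Run:
```python
from h import *
T,im=snap("w3"); print(tool([.4318,.16,.0785]),np.arctan2(T[1,0],T[0,0]))
```

```text
[-0.05494199 -0.01627791  0.03442896] 0.5170237756209507
```

View pics/w3.png

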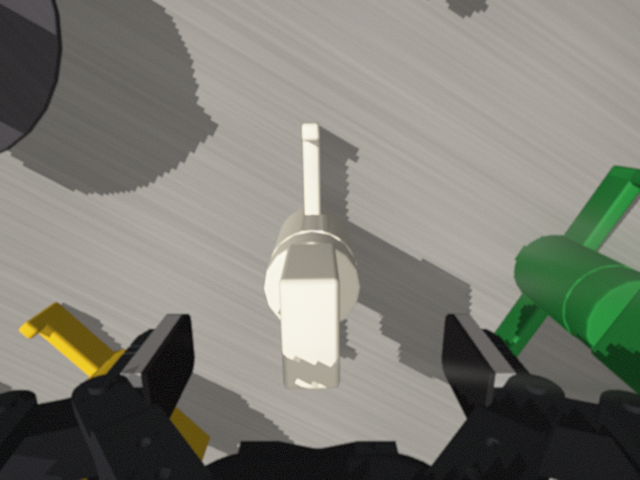

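The bar stands between the fingers at columns 281 to 339, about 2 mm left of centre and well aligned. I'll nudge over and close.

>>> send_rows(motion="-1 0 -0.2 0 0; 0 0 -0.2 0 0; 1 0 -0.2 0 0; 1 0 -0.2 0 0; 1 0 -0.2 0 0")

```text
clock: 4.35
eef_pos: [0.4311, 0.1632, 0.0788]
tool_rot: [0.966, 0.257, 0.0, -0.0]
ft_force: [-0.6, 0.0, 0.0]
grip_width: 0.0283
grasp_force: 0.0
```

>>> send_rows(motion="1 0 0 0 0; 1 0 0 0 0; 1 0 0 0 0; 1 0 0 -1 0; 1 0 0 -3 0")

```text
clock: 4.85
eef_pos: [0.429, 0.1623, 0.1074]
tool_rot: [0.966, 0.257, -0.003, 0.0]
ft_force: [-0.3, 0.2, -2.4]
grip_width: 0.0184
grasp_force: 59.1
```

>>> send_rows(motion="1 0 0 -4 0; 1 0 0 -8 0; 1 0 0 -12 0; 1 0 0 -15.5 0; 1 0 0 -16.5 0")

```text
clock: 5.35
eef_pos: [0.4326, 0.1637, 0.2778]
tool_rot: [0.966, 0.257, 0.003, -0.0]
ft_force: [0.9, 0.4, -1.5]
grip_width: 0.0184
grasp_force: 59.3
```

>>> send_rows(motion="1 0 0 0 0; 1 0 0 0 0")

```text
clock: 5.55
eef_pos: [0.4302, 0.1627, 0.2719]
tool_rot: [0.966, 0.257, -0.002, 0.0]
ft_force: [0.1, 0.9, -1.8]
grip_width: 0.0183
grasp_force: 59.2
```

Run:
```python
from h import *
T,im=snap("w4"); print(T,bot.get_obs()["ft_force"]); print(tool([.5045,-.2357,.27]))
```

```text
[[ 8.67899307e-01  4.96731843e-01 -2.87549318e-03  4.30155558e-01]
 [ 4.96731081e-01 -8.67903903e-01 -1.02392209e-03  1.62722948e-01]
 [-3.00426646e-03 -5.39685562e-04 -9.99995342e-01  2.71883540e-01]
 [ 0.00000000e+00  0.00000000e+00  0.00000000e+00  1.00000000e+00]] [-0.01282696  0.07530674 -2.33170837]
[-13.30534112  38.277664     0.17016279]
```

View pics/w4.png

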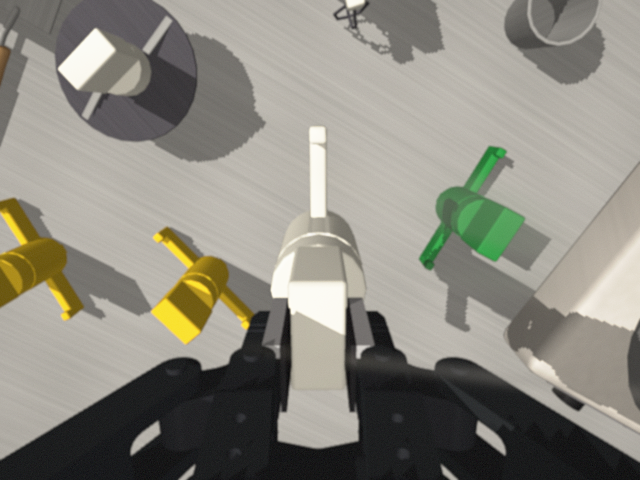

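The paddle is held upright. Its front arm runs straight along column 318, ending at (318,127), so it lines up with the tool's x axis. Next I'll work out its offset in the hand.

Run:
```python
from h import *
# tool-frame intersection: T=identity
I=np.eye(4)
print("end top", at_z("wrist",318,127,.049,I), "hub L/R top z~.004", at_z("wrist",280,285,.004,I)*0+[0,(at_z("wrist",272,285,.004,I)[1]+at_z("wrist",366,285,.004,I)[1])/2,0])
print("bar top front edge z-.039",at_z("wrist",318,281,-.039,I))
print("arm base col", at_z("wrist",318.5,215,.057,I))
```

```text
end top [ 0.06779575 -0.00077131  0.049     ] hub L/R top z~.004 [ 0.         -0.00032606  0.        ]
bar top front edge z-.039 [ 0.02076099 -0.00080458 -0.039     ]
arm base col [ 0.02143679 -0.00046577  0.057     ]
```

>>> send_rows(motion="1 -1 3 0 0.1; 1 -2.5 7 0 0.2; 1 -4 11 0 0.3; 1 -5.5 15 0 0.4; 1 -7 19 0 0.5")

```text
clock: 6.1
eef_pos: [0.4635, -0.0381, 0.2713]
tool_rot: [1.0, 0.008, -0.002, -0.0]
ft_force: [0.6, 0.3, -1.6]
grip_width: 0.0186
grasp_force: 59.4
```

Run:
```python
from h import *
T=pose();print(tool([.505,-.2363,.27]),np.arctan2(T[1,0],T[0,0]))
```

```text
[ 3.83646944 19.88696023  0.10426641] 0.016040527093383074
```

>>> send_rows(motion="1 1 4 0 0.03; 1 2 8.5 0 0.03; 1 3 13 0 0.03; 1 3.6 17 0 0.03; 1 3.8 19.9 0 0.03")

```text
clock: 6.6
eef_pos: [0.5057, -0.2371, 0.2704]
tool_rot: [1.0, -0.006, -0.002, -0.001]
ft_force: [0.9, -0.7, -1.6]
grip_width: 0.018
grasp_force: 59.4
```

>>> send_rows(motion="1 0 0 0 0; 1 0 0 0 0; 1 0 0 0 0")

```text
clock: 6.9
eef_pos: [0.5059, -0.2338, 0.2723]
tool_rot: [1.0, -0.005, -0.001, -0.001]
ft_force: [-1.0, -0.4, -2.5]
grip_width: 0.0182
grasp_force: 59.4
```

Run:
```python
from h import *
T=pose();print(T[:3,3],tool([.505,-.2363,.27]),np.arctan2(T[1,0],T[0,0]),bot.get_obs()["ft_force"])
for c in("top","scene"): cv2.imwrite(f"pics/{c}1.png",vision.camera(c)[...,::-1])
a=cv2.imread("pics/top1.png")[170:320,410:590];b=cv2.imread("pics/scene1.png")[190:340,70:250]
cv2.imwrite("pics/cmp.png",np.hstack([cv2.resize(x,(396,330)) for x in(a,b)]))
```

```text
[ 0.50594606 -0.23375791  0.27226456] [-0.09160813  0.25546566  0.22627335] -0.009467945471968792 [-0.96055152 -0.39658028 -2.51998172]
```

View pics/cmp.png

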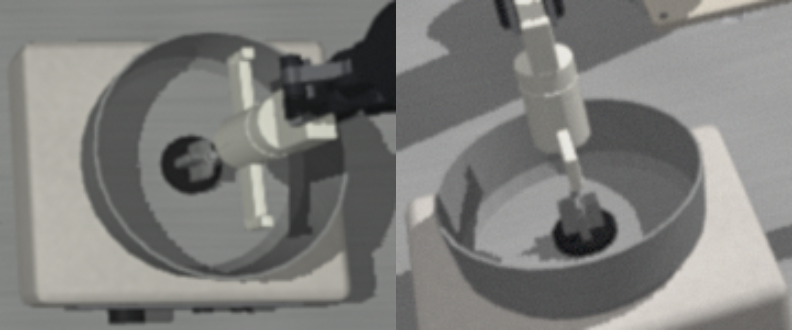

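The paddle hangs upright over the shaft, with its arms parallel to a fin pair. I'll descend to just above the pin and recheck.

>>> send_rows(motion="1 0 0 1.5 0; 1 0 0 3 0; 1 0 0 3.7 0; 1 0 0 3.7 0; 1 0 0 3.7 0")

```text
clock: 7.5
eef_pos: [0.5068, -0.2345, 0.2372]
tool_rot: [1.0, -0.005, 0.0, 0.0]
ft_force: [0.6, -0.3, -1.6]
grip_width: 0.0182
grasp_force: 59.4
```

Run:
```python
from h import *
for i in range(6):
    o=bot.get_obs();print(o["clock"],o["eef_pos"].round(4)); vision.camera("wrist")
T=pose();print(tool([.505,-.2363,.23]),np.arctan2(T[1,0],T[0,0]))
```

```text
7.5 [ 0.5068 -0.2345  0.2372]
7.55 [ 0.507  -0.2347  0.2375]
7.6 [ 0.5071 -0.2349  0.2376]
7.65 [ 0.5071 -0.2349  0.2376]
7.7 [ 0.507  -0.235   0.2375]
7.75 [ 0.5069 -0.235   0.2373]
[-0.18506604  0.13203009  0.71505606] -0.010269983905547527
```

>>> send_rows(motion="1 -0.1 0.05 0.8 0; 1 -0.1 0.05 1.6 0; 1 -0.1 0.05 2 0; 1 -0.1 0.05 2 0; 1 -0.1 0.05 2 0")

```text
clock: 8.3
eef_pos: [0.5055, -0.2353, 0.2163]
tool_rot: [1.0, -0.005, -0.0, -0.0]
ft_force: [0.3, -0.5, -2.4]
grip_width: 0.0182
grasp_force: 59.4
```

Run:
```python
from h import *
o=bot.get_obs();print(o["ft_force"],o["ft_torque"],o["eef_pos"])
for c in("top","scene"): cv2.imwrite(f"pics/{c}2.png",vision.camera(c)[...,::-1])
a=cv2.imread("pics/top2.png")[200:290,450:558];b=cv2.imread("pics/scene2.png")[230:320,100:208]
cv2.imwrite("pics/cmp2.png",np.hstack([cv2.resize(x,(396,330),interpolation=cv2.INTER_CUBIC) for x in(a,b)]))
```

```text
[ 0.28909392 -0.49186351 -2.41028788] [-0.00804676  0.03371544 -0.0095906 ] [ 0.5054657  -0.23530972  0.21631884]
```

View pics/cmp2.png

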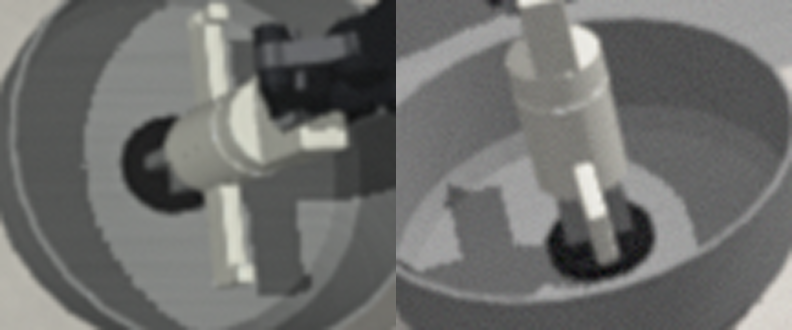

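The hub sits centred over the fins in both views with no contact force. I'll descend slowly.

>>> send_rows(motion="1 0 0 0.4 0; 1 0 0 0.8 0; 1 0 0 1 0; 1 0 0 1 0")

```text
clock: 8.8
eef_pos: [0.5052, -0.2352, 0.206]
tool_rot: [1.0, -0.005, -0.001, -0.0]
ft_force: [-0.3, -0.4, -2.5]
grip_width: 0.018
grasp_force: 59.4
```

Run:
```python
from h import *
o=bot.get_obs();print(o["ft_force"],o["ft_torque"],o["eef_pos"])
```

```text
[-0.30346056 -0.39850349 -2.4522091 ] [ 0.04050887 -0.01574578  0.00338479] [ 0.5052494  -0.23517061  0.20599875]
```

There is still no contact force, and the underside is already below the fin tops, so it is meshing.

>>> send_rows(motion="1 0 0 0.5 0; 1 0 0 1 0; 1 0 0 1.5 0; 1 0 0 2 0; 1 0 0 2 0")

```text
clock: 9.3
eef_pos: [0.505, -0.2351, 0.1854]
tool_rot: [1.0, -0.005, -0.001, -0.0]
ft_force: [0.3, 0.6, -2.5]
grip_width: 0.0181
grasp_force: 59.4
```

>>> send_rows(motion="1 0 0 0.4 0; 1 0 0 0.8 0; 1 0 0 0.8 0; 1 0 0 0.8 0")

```text
clock: 9.7
eef_pos: [0.5055, -0.2353, 0.1786]
tool_rot: [1.0, -0.005, -0.0, -0.0]
ft_force: [0.5, -0.1, -1.7]
grip_width: 0.0185
grasp_force: 59.5
```

>>> send_rows(motion="1 0 0 0.2 0; 1 0 0 0.4 0; 1 0 0 0.4 0; 1 0 0 0.4 0")

```text
clock: 10.1
eef_pos: [0.506, -0.2356, 0.1756]
tool_rot: [1.0, -0.005, 0.001, 0.0]
ft_force: [-0.6, 0.8, 4.5]
grip_width: 0.0182
grasp_force: 60.3
```

>>> send_rows(motion="1 0 0 0.2 0; 1 0 0 0.4 0; 1 0 0 0.4 0; 1 0 0 0.4 0")

```text
clock: 10.5
eef_pos: [0.5062, -0.2356, 0.1722]
tool_rot: [1.0, -0.005, 0.001, 0.001]
ft_force: [-1.6, -0.1, 7.9]
grip_width: 0.0183
grasp_force: 60.7
```

>>> send_rows(motion="1 0 0 0.2 0; 1 0 0 0.3 0; 1 0 0 0.3 0; 1 0 0 0.3 0")

```text
clock: 10.9
eef_pos: [0.5065, -0.2358, 0.1708]
tool_rot: [1.0, -0.005, 0.002, 0.001]
ft_force: [-3.3, 1.1, 13.4]
grip_width: 0.0184
grasp_force: 61.5
```

>>> send_rows(motion="1 0 0 0.2 0; 1 0 0 0.2 0; 1 0 0 0.2 0; 1 0 0 0.2 0")

```text
clock: 11.3
eef_pos: [0.5069, -0.236, 0.1708]
tool_rot: [1.0, -0.005, 0.003, 0.001]
ft_force: [-5.7, 1.8, 22.5]
grip_width: 0.0185
grasp_force: 62.5
```

The tool has stopped at z = 0.171 and the force has jumped past the spring's value, so the collar is at its stop. I'll settle, confirm, and hand in.

>>> send_rows(motion="1 0 0 0 0; 1 0 0 0 0; 1 0 0 0 0; 1 0 0 0 0; 1 0 0 0 0")

```text
clock: 11.8
eef_pos: [0.5069, -0.2359, 0.1708]
tool_rot: [1.0, -0.005, 0.003, 0.001]
ft_force: [-5.6, 2.8, 22.1]
grip_width: 0.0184
grasp_force: 62.5
```

Run:
```python
from h import *
o=bot.get_obs();print(o["ft_force"],o["eef_pos"],o["joint_vel"].round(4),o["grasp_force"])
if 10<o["ft_force"][2]<40 and o["eef_pos"][2]<.173: print(workorder.job_done())
```

```text
[-5.60817539  2.78820007 22.05432348] [ 0.50693223 -0.23593496  0.17076751] [-0.      0.001   0.0024 -0.0005  0.0006 -0.0005] 62.514917850494385
the job is handed in; nothing more can be done
None
```

I handed the job in at about 12 s, with the gripper still holding the paddle (about 62 N) and pressing it down on the shaft with about 22 N. By the force and height readings the slots are meshed and the collar is at its stop; no verdict came back.

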